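# Put the marker away under the sliding cover

### The job

Lay the black felt marker flat in the empty bay of the wooden two-bay tray, then slide the tray's yellow cover across until it is fully home over the marker. Leave the hex key lying in its own bay, which ends up open.

Things in the scene. Friction and masses are not known exactly. Their poses are not given: they have to be found in the camera images.
- tray: Fixed light-wood tray, 180 mm along its own x, 218 mm along its own y, 37 mm high; origin at the centre of its underside, z up. A 6 mm divider along x at y = 0 parts it into two bays, each 160 mm (x) by 100 mm (y), centred at y = -53 mm (empty, for the marker) and y = +53 mm (holds the hex key). Bay floors are at z = 5 mm, the divider's top at 27 mm, the long outer walls' tops at 32 mm. Grooved rails along both x ends guide the cover; their tops are at 37 mm.
- marker_bay (a point): Centre of the marker bay's grey-lined floor (axes as the tray's); the bay runs 80 mm either way along x and 50 mm either way along y.
- key_bay (a point): Centre of the hex key bay's floor (axes as the tray's); same size as the marker bay.
- cover (a joint): The yellow flat cover (168 x 103 x 4 mm, underside 28.5 mm and top 32.5 mm above the tray's underside) slides along the tray's y axis. Value in m: 0 = fully home over the marker bay, 0.103 = fully over the hex key bay, growing towards the tray's +y. It stays where it is left and takes about 1 to 3 N to move. It starts over the hex key bay and may then overlap the marker bay's edge by up to 12 mm.
- cover_grip (a point): Centre of the upright part of the black grip bar on top of the cover (axes as the tray's): 60 mm along x, 14 mm along y (the way it slides), 22 mm high; its top is 54.5 mm above the tray's underside. It sits over the cover's centre.
- marker_mid (a point): Centre of the black felt marker with a white band, 132 mm long along its own x, 16 mm thick, 16 g, loose; it starts lying flat on the table to the right of the tray.
- key_mid (a point): Centre of the loose black L-shaped hex key, 84 mm long along its own y, 33 mm wide along x, 5 mm thick; it lies flat in the hex key bay, under the cover at the start.
Things that resemble listed ones, but are neither listed nor needed, are in the scene too. What is meant by the part that bears marker_mid is not green, and is the larger of those in its own colour.

How it is judged:
By the outcome, as a careful person would: the job done as asked, in the order asked, and still so for the second after the job is handed in, with the robot touching nothing.
It also fails if it takes over 45 s, if anything falls off the work surface, if the arm or the gripper's body presses on something with over 40 N, if the wrist force passes 120 N, or if a joint passes its speed limit or range.

### The arm

A 6-joint arm with a two-finger parallel gripper is mounted at the origin on a cart in front of the work surface, level with it; the furniture and walls round the work are solid. World frame = base frame: x ahead of the robot, y to its left, z up, the work surface at z = 0. Lengths are in mm, angles in rad, forces in N, time in s.
With the tool pointing down it reaches from about 300 to 850 mm from the base axis. Payload 5.4 kg.
Tool frame: the origin (TCP) lies at the very end of the fingers, on their centre line; the grasp point (between the pads) lies 19 mm behind it; z points along the fingers, y is the direction in which the jaws open and shut (so a half turn about z gives the same grasp; the last joint's range is limited). The gripper opens to 85 mm and grips with 20 to 120 N. Pads are 22 mm wide; open, the fingers measure 114 mm over their backs; the gripper's body (76 mm by 85 mm) begins 54 mm behind the grasp point. The pads swing forward as they close: fully open they stand 13 mm farther back than shut.
Start: joints at [0.935, 0.158, 1.597, -0, 1.386, -0.21], TCP at [237.511, 523.636, 231.299] pointing down, gripper open.
Joint ranges: [-2.91, 2.91], [-0.94, 2.29], [0.18, 2.7], [-1.29, 4.43], [0.17, 2.64], [-3, 3]. Speed limits (rad/s): [2.57, 2.57, 3.14, 3.14, 3.14, 3.14].

### API

Orientations are given as a rotation vector (axis times angle).
In Python, from bench import ctrl, optics gives the robot as it stands. The module is installed in compiled form; this text tells all that it offers.
- The arm moves only by the shell command python3 -m pendant 'ROWS' [OPENING]. ROWS is JSON, one flat list of numbers, 4 for each row, row after row: the shift along the tool's x, y, z in m, then the turn about the tool's z in rad. In form: [x, y, z, yaw, x, y, z, yaw, ...]. A call has 1 to 5 rows; each row shifts and turns the commanded pose from where the row before left it, along the tool's axes as they then stand; what a row does not reach is not made up. A row lasts 1/10 s, in which the tool goes at most 50 mm and 8.59 degrees, less where a joint would pass 70% of its speed; a pose out of reach is approached as far as the arm can. A call with a gripper value outside its range is refused whole. OPENING is the opening, from 0 (shut) to 1 (fully open), set as the call begins (- or left out, the last holds). The fingers move at their own pace and stop on an object; the grip force is fixed at half the most. Time passes only in rows, so rows that do not move let the fingers close. It gives the time, the measured TCP pose, the force and the opening at its end, in the units of the state.
- ctrl.get_obs(): the state, without advancing time (a new reading comes with each control period).
- optics.grab_frame(name): name is "scene" or "top" or "wrist"; returns a dict with "frame" (400x640x3 uint8, blue, green, red), "vfov" (degrees; the focal length in pixels is half the picture's height over the tangent of half this angle, whatever the lens; pixels are square), "cx", "cy" (the principal point, pixels), "R" (3x3) and "t" (3): a world point X has camera coordinates R X + t. Camera axes: x right, y down, z forward; pixel columns grow to the right and rows downward; lengths in mm; the calibration is good to about 2 mm. A picture is of the moment at which its call begins. There is no depth.
- ctrl.close_job(): hands the job in, once; it reports no verdict.
The state is a dict: "t": time; "joint_positions": joint angles; "joint_velocities": joint speeds; "joint_torque": joint torques, N m; "ee_pos": TCP position; "ee_rot": TCP orientation; "ft_force": force on the tool from outside, world axes, zero at the start; "ft_torque": the same for the moment, N m; "width": finger opening in mm.
Only numpy, scipy, OpenCV 4.12 (cv2) and the standard library are available. Lean on these libraries where they do the work, as an engineer would, in place of code of your own. Each camera call takes 0.05 s, during which the arm holds its last target.

## Working session

There is one attempt and no reset: what is moved stays moved. The work goes in short steps, Python scripts to look and compute and a shell command to move; the robot and the scene stay as the last step left them, time stands still between calls to the robot, and variables do not carry over. Pictures are saved under pics/ and viewed, and the job is handed in when it is done.

```bash
mkdir -p pics; python3 - <<'E'
from bench import ctrl, optics
import cv2
print(ctrl.get_obs())
for n in ["scene","top","wrist"]:
    d=optics.grab_frame(n); cv2.imwrite(f"pics/{n}0.png",d["frame"]); print(n,d["vfov"],d["cx"],d["cy"],d["R"],d["t"])
E
```

```text
{'t': 0.0, 'joint_positions': array([ 9.34910420e-01,  1.59044653e-01,  1.59823745e+00,  1.38739270e-05,
        1.38621027e+00, -2.10115081e-01]), 'joint_velocities': array([-0.00089972, -0.00122763,  0.00042094,  0.00091963,  0.00172321,
       -0.00072929]), 'joint_torque': array([-1.82072377e-03, -3.96006346e+01, -3.31428337e+01, -3.50351929e-04,
        8.54982238e-03, -6.47249891e-06]), 'ee_pos': array([237.14506592, 523.15746976, 230.31676418]), 'ee_rot': array([-6.63595288e-01, -3.06989593e+00,  2.71158634e-03]), 'ft_force': array([ 0.41316541, -0.76538174,  0.35590729]), 'ft_torque': array([ 0.05276251, -0.03002073,  0.01974686]), 'width': 85.50890847522744}
scene 49.77414230289108 321.6693938386891 201.32795385113798 [[ 0.80431672 -0.59415081  0.00770926]
 [-0.45035829 -0.61802221 -0.6443803 ]
 [ 0.38762357  0.51481391 -0.76466633]] [-320.51537632  218.48973211  886.37261101]
top 48.79510813573655 311.0539531610843 200.30350739902684 [[ 0.00599475 -0.99985603 -0.01587399]
 [-0.99897002 -0.00527393 -0.04506754]
 [ 0.04497733  0.01612781 -0.99885781]] [ -3.29164691 397.52101017 930.98223363]
wrist 69.18489824520525 320.0494092561389 200.0933767383613 [[ 0.4115213   0.91139866 -0.00164243]
 [ 0.86461749 -0.38982711  0.31697228]
 [ 0.28824784 -0.13186092 -0.94843338]] [-573.73436344  -42.28739178  379.85379986]
```

View pics/top0.png

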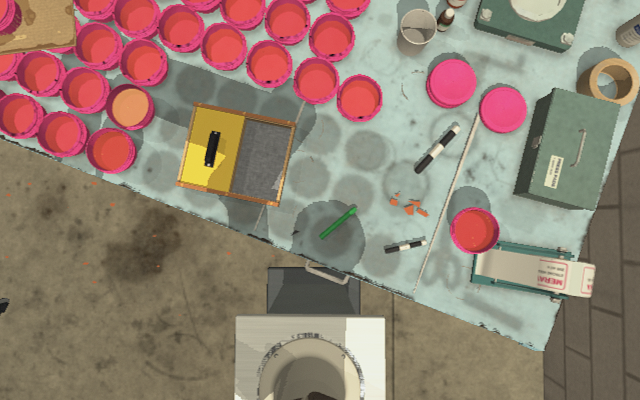

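View pics/scene0.png

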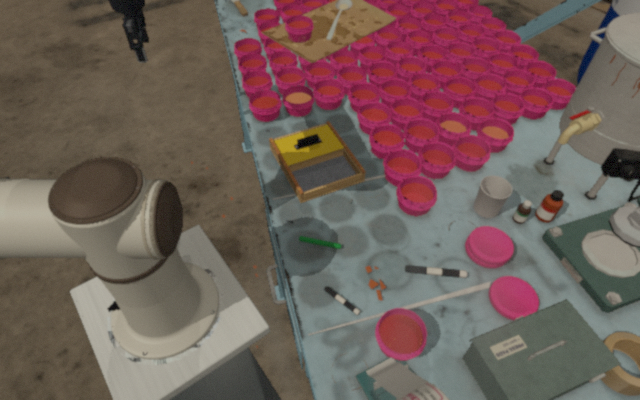

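View pics/wrist0.png

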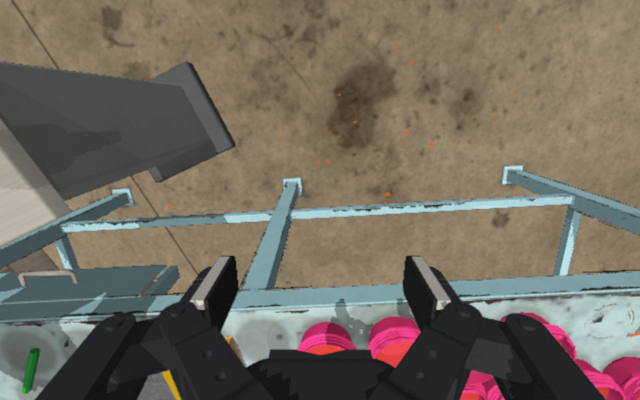

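Candidates in the top view are a black pen with a white band at (437,148), a smaller black one at (405,246) and a green pen at (339,222). By the description (not green, the larger of its colour) it is the one at (437,148). I'll check it in a close crop.

```bash
cat > h.py <<'E'
import numpy as np, cv2
def ray(d,u,v):
    f=200/np.tan(np.radians(d["vfov"]/2))
    R=np.array(d["R"]);t=np.array(d["t"]);c=-R.T@t
    return c,R.T@np.array([(u-d["cx"])/f,(v-d["cy"])/f,1.])
def onz(d,u,v,z):
    c,r=ray(d,u,v); return c+r*(z-c[2])/r[2]
def proj(d,X):
    f=200/np.tan(np.radians(d["vfov"]/2)); p=np.array(d["R"])@np.array(X,float)+np.array(d["t"])
    return f*p[0]/p[2]+d["cx"],f*p[1]/p[2]+d["cy"]
E
python3 - <<'E'
from h import *
from bench import optics
im=cv2.imread("pics/top0.png")
a=cv2.resize(im[110:265,310:480],None,fx=4,fy=4,interpolation=cv2.INTER_CUBIC)[:600]
cv2.imwrite("pics/c1.png",a)
cv2.imwrite("pics/c2.png",cv2.resize(im[90:215,165:310],None,fx=4.5,fy=4.5,interpolation=cv2.INTER_CUBIC))
d=optics.grab_frame("top")
for (x0,y0,x1,y1) in [(405,115,470,180),(380,232,432,258)]:
    s=im[y0:y1,x0:x1].astype(int); 
    m=((s.max(2)<75)).astype(np.uint8)
    n,l,st,ce=cv2.connectedComponentsWithStats(m)
    print(st[1:])
    k=np.isin(l,[i for i in range(1,n) if st[i,4]>15]); ys,xs=np.nonzero(k)
    r=cv2.minAreaRect(np.c_[xs+x0,ys+y0].astype(np.float32)); b=cv2.boxPoints(r)
    W=[onz(d,*p,8)for p in b]
    print(r, np.round(W,1), np.round(onz(d,*r[0],8),1), np.linalg.norm(W[0]-W[1]),np.linalg.norm(W[1]-W[2]))
E
```

```text
[[ 34  15  16  17 116]
 [ 10  39  18  19 140]]
((434.22320556640625, 151.66033935546875), (6.806909561157227, 54.615821838378906), 42.397438049316406) [[ 464.4 -218.7    8. ]
 [ 551.4 -297.6    8. ]
 [ 541.5 -308.2    8. ]
 [ 454.6 -229.3    8. ]] [ 502.9 -263.4    8. ] 117.37770351062167 14.485604906583305
[[29  9 12  6 47]
 [ 5 14 14  7 65]]
((402.6411437988281, 246.63528442382812), (4.555540084838867, 36.33585739135742), 77.47119140625) [[ 296.5 -157.     8. ]
 [ 313.7 -231.9    8. ]
 [ 304.3 -234.     8. ]
 [ 287.2 -159.1    8. ]] [ 300.4 -195.5    8. ] 76.85317494284364 9.58465738819275
```

View pics/c1.png

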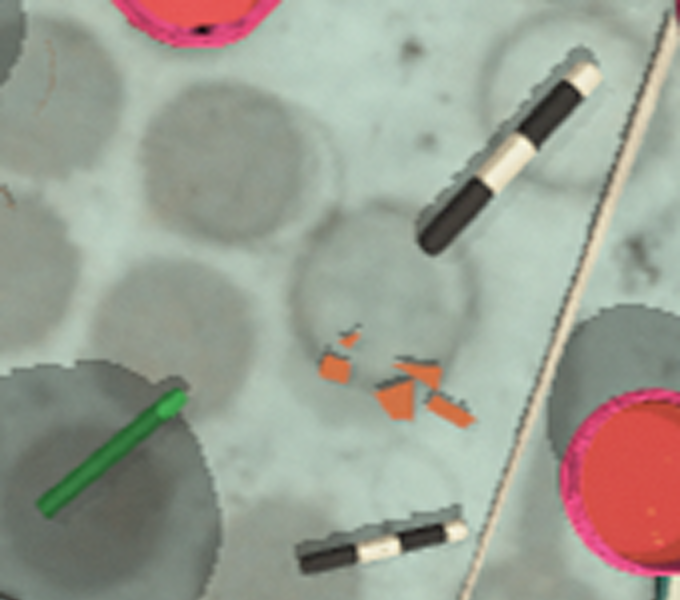

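View pics/c2.png

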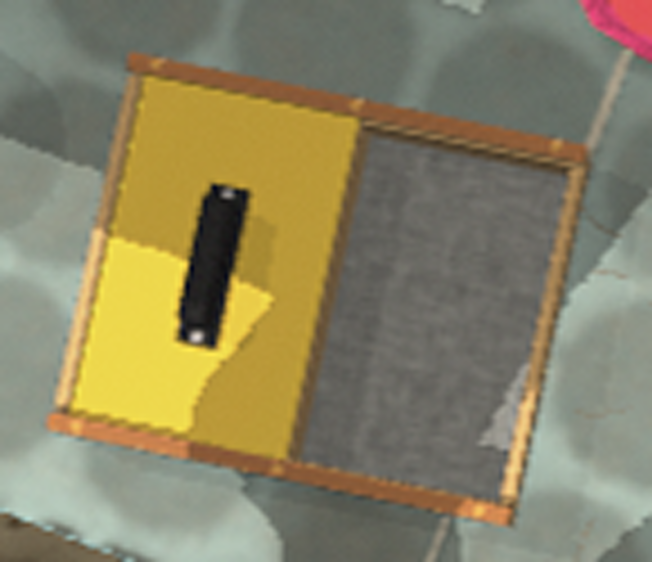

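The crop shows the large black and white marker from about px (417.5,171) to (457.5,128). The small look-alike and the green pen are clearly different. In the tray crop the cover sits over the left (+y) bay and the grey marker bay is open.

```bash
python3 - <<'E'
from h import *
from bench import optics,ctrl
d=optics.grab_frame("top")
C=[(130,60),(590,155),(512,520),(50,425)]
W=[onz(d,165+u/4.5,90+v/4.5,37) for u,v in C]
for w in W: print(np.round(w,1))
c=np.mean(W,0); ex=(W[0]+W[1]-W[2]-W[3]); ey=(W[0]+W[3]-W[1]-W[2])
print("tray",c, "yaw",np.degrees(np.arctan2(ex[1],ex[0])),np.degrees(np.arctan2(-ey[0],ey[1])), np.linalg.norm(ex)/2,np.linalg.norm(ey)/2)
g=onz(d,165+213/4.5,90+266/4.5,54.5); print("grip",g)
a=onz(d,310+430/4,110+243/4,8);b=onz(d,310+590/4,110+72/4,8)
m=(a+b)/2; print("marker",a,b,m,np.linalg.norm(b-a),np.degrees(np.arctan2(*(b-a)[1::-1])))
s=optics.grab_frame("scene")
im=s["frame"].copy()
for X in [a,b,m,*W,g]:
    u,v=proj(s,X); cv2.circle(im,(int(u*1),int(v)),1,(0,0,255),-1)
cv2.imwrite("pics/s1.png",np.hstack([cv2.resize(im[105:205,260:380],None,fx=3.3,fy=3.3),cv2.resize(im[220:320,390:490],None,fx=3.3,fy=3.3)]))
w=optics.grab_frame("wrist");o=ctrl.get_obs()
from scipy.spatial.transform import Rotation as Ro
print(Ro.from_rotvec(o["ee_rot"]).as_matrix().round(3),o["ee_pos"])
E
```

```text
[598.6 245.5  37. ]
[554.4  30.6  37. ]
[385.   65.2  37. ]
[427.8 279.6  37. ]
tray [491.47107526 155.23170139  37.        ] yaw -11.419162308037732 -11.44691653176869 173.50979737993836 218.98817004568835
grip [499.26644148 200.86112481  54.5       ]
marker [ 461.84421197 -227.62394517    8.        ] [ 553.98617479 -313.28081999    8.        ] [ 507.91519338 -270.45238258    8.        ] 125.80636517092493 -42.911102608233634
[[-0.911  0.413 -0.   ]
 [ 0.413  0.911 -0.   ]
 [ 0.    -0.    -1.   ]] [237.44746708 523.54550245 231.08360506]
```

View pics/s1.png

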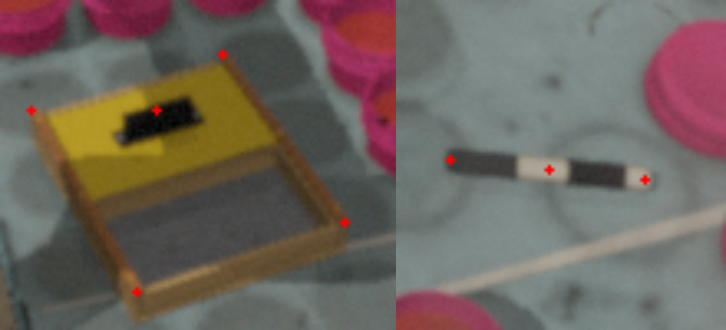

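The scene-view overlay agrees with the marker and tray fixes to within a few mm, so I'm moving towards the marker.

```bash
cat >> h.py <<'E'
def todo(x,y,z,jaw):
    "shift in tool axes (mm) and yaw (rad) to get there; jaw = world angle of jaw line, deg"
    from bench import ctrl
    from scipy.spatial.transform import Rotation as Ro
    o=ctrl.get_obs(); M=Ro.from_rotvec(o["ee_rot"]).as_matrix()
    dl=M.T@(np.array([x,y,z])-o["ee_pos"])
    cur=np.degrees(np.arctan2(M[1,1],M[0,1])); dy=(cur-jaw+90)%180-90
    print("t",round(o["t"],2),"pos",o["ee_pos"].round(1),"d",dl.round(1),"yaw",round(np.radians(dy),3),"tilt",M[2].round(3),"F",o["ft_force"].round(1),"w",round(o["width"],1),"q",o["joint_positions"].round(2))
E
python3 -m pendant '[-0.034,-0.036,0,0,-0.034,-0.036,0,0,-0.034,-0.036,0,0,-0.034,-0.036,0,0,-0.034,-0.036,0,0]' 1
python3 -m pendant '[-0.034,-0.036,0,0,-0.034,-0.036,0,0,-0.034,-0.036,0,0,-0.034,-0.036,0,0,-0.034,-0.036,0,0]'
python3 -m pendant '[-0.034,-0.036,0,0,-0.034,-0.036,0,0,-0.034,-0.036,0,0,-0.034,-0.036,0,0,-0.034,-0.036,0,0]'
python3 -c "
from h import *
todo(508,-270.5,100,47.1)"
```

```text
t: 0.85
ee_pos: [318.2, 287.8, 231.4]
ee_rot: [0.662, 3.07, 0.001]
ft_force: [1.3, 1.0, 0.6]
width: 85.7
t: 1.35
ee_pos: [398.8, 53.4, 231.7]
ee_rot: [0.664, 3.069, 0.0]
ft_force: [1.2, 1.3, 0.2]
width: 85.6
t: 1.85
ee_pos: [479.3, -181.0, 231.4]
ee_rot: [0.665, 3.07, -0.0]
ft_force: [0.7, 0.4, 0.5]
width: 85.4
t 1.85 pos [ 479.3 -181.   231.4] d [-63.1 -69.6 131.4] yaw 0.322 tilt [-0.001  0.    -1.   ] F [0.7 0.4 0.5] w 85.4 q [-0.6  -0.01  1.77  0.    1.38 -1.74]
```

```bash
python3 -m pendant '[-0.032,-0.035,0,0,-0.031,-0.035,0,0,0,0,0.044,0.108,0,0,0.044,0.107,0,0,0.043,0.107]' 0.6
python3 - <<'E'
from h import *
from bench import optics
todo(508,-270.5,100,47.1)
w=optics.grab_frame("wrist"); im=w["frame"].copy()
cv2.imwrite("pics/w1.png",im)
t=optics.grab_frame("top"); cv2.imwrite("pics/t1.png",t["frame"][60:260,300:560])
for X in [(461.8,-227.6,8),(554,-313.3,8),(508,-270.5,8)]: print(proj(w,X))
E
```

```text
t: 2.35
ee_pos: [507.4, -269.1, 98.8]
ee_rot: [1.155, 2.921, -0.0]
ft_force: [0.5, -0.3, -0.3]
width: 51.3
t 2.35 pos [ 507.4 -269.1   98.8] d [-1.4 -0.6 -1.2] yaw -0.004 tilt [-0.001  0.    -1.   ] F [ 0.5 -0.3 -0.3] w 51.3 q [-0.7   0.29  1.71  0.    1.13 -1.52]
(np.float64(319.2726308968835), np.float64(129.1673371352329))
(np.float64(319.7253346891252), np.float64(269.30765797294123))
(np.float64(319.55458588948727), np.float64(205.02772715987257))
```

View pics/w1.png

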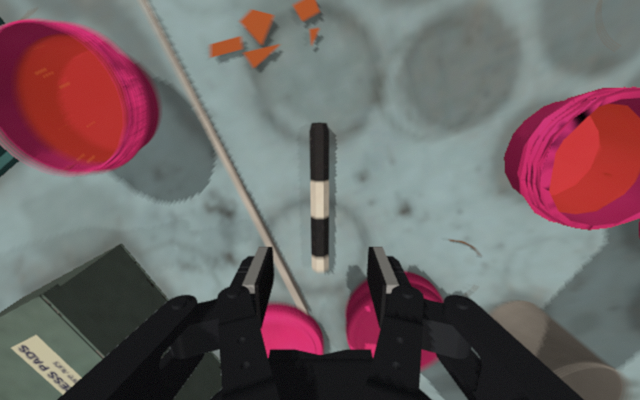

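The wrist view shows the marker centred between the open jaws (column 319, rows 123–271), with the lids and cups clear of the fingers. Next I descend and grip.

```bash
python3 -m pendant '[-0.001,-0.001,0.035,0,0,0,0.033,0,0,0,0.02,0,0,0,0.007,0,0,0,0,0]'
python3 -c "
from h import *
todo(508,-270.5,3,47.1)"
```

```text
t: 2.95
ee_pos: [508.1, -270.4, 6.4]
ee_rot: [1.145, 2.925, -0.0]
ft_force: [-0.7, -0.7, 1.1]
width: 51.3
t 2.95 pos [ 508.1 -270.4    6.4] d [-0.  -0.1  3.4] yaw 0.003 tilt [-0.001 -0.    -1.   ] F [-0.7 -0.7  1.1] w 51.3 q [-0.7   0.44  1.74 -0.    0.96 -1.52]
```

```bash
python3 -m pendant '[0,0,0.003,0,0,0,0,0]'; python3 -m pendant '[0,0,0,0,0,0,0,0,0,0,0,0,0,0,0,0,0,0,0,0]' 0; python3 -m pendant '[0,0,0,0,0,0,-0.03,0,0,0,-0.045,0,0,0,-0.045,0]'
python3 - <<'E'
from h import *
from bench import optics
todo(481,103.3,100,78.55)
w=optics.grab_frame("wrist"); cv2.imwrite("pics/w2.png",w["frame"])
E
```

```text
t: 3.15
ee_pos: [508.5, -270.8, 4.0]
ee_rot: [1.146, 2.922, -0.001]
ft_force: [-0.9, -0.6, -0.0]
width: 51.2
t: 3.65
ee_pos: [507.9, -270.4, 3.1]
ee_rot: [1.147, 2.924, -0.001]
ft_force: [-1.6, 1.0, 5.5]
width: 13.4
t: 4.05
ee_pos: [506.5, -269.3, 122.6]
ee_rot: [-1.147, -2.922, -0.001]
ft_force: [1.0, -1.0, -0.2]
width: 13.4
t 4.05 pos [ 506.5 -269.3  122.6] d [272.1 255.8  23.3] yaw -0.548 tilt [ 0.003 -0.    -1.   ] F [ 1.  -1.  -0.2] w 13.4 q [-0.7   0.26  1.7   0.    1.18 -1.52]
```

View pics/w2.png

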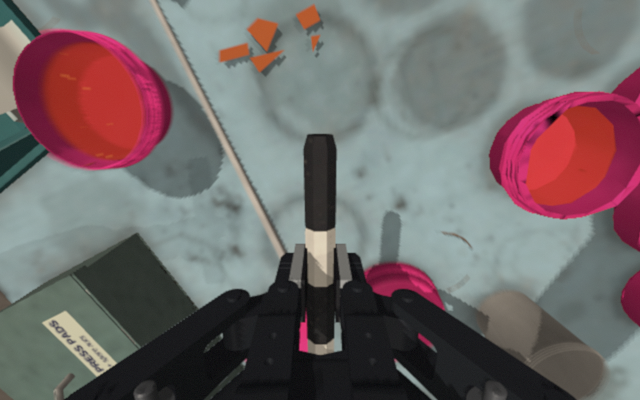

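The marker is held level between the pads at a width of 13.4 mm, so I'm carrying it to the bay.

```bash
python3 -m pendant '[0.017,0.016,0,0,0.034,0.032,0,0,0.034,0.032,0,0,0.034,0.032,0,0,0.034,0.032,0,0]'; python3 -m pendant '[0.034,0.032,0,0,0.034,0.032,0,0,0.034,0.032,0,0,0.017,0.016,0,0,0,0,0,-0.14]';  python3 -m pendant '[0,0,0,-0.14,0,0,0,-0.135,0,0,0.01,-0.133,0,0,0.01,0,0,0,0,0]'
python3 - <<'E'
from h import *
from bench import optics
todo(481,103.3,60,78.55)
w=optics.grab_frame("wrist"); cv2.imwrite("pics/w3.png",w["frame"])
for n in("top","scene"):
    s=optics.grab_frame(n); cv2.imwrite(f"pics/{n}3.png",s["frame"])
E
```

```text
t: 4.6
ee_pos: [492.6, -58.6, 121.9]
ee_rot: [-1.148, -2.924, -0.0]
ft_force: [1.1, 0.1, -0.6]
width: 13.6
t: 5.1
ee_pos: [481.1, 105.7, 121.7]
ee_rot: [-0.93, -3.0, -0.001]
ft_force: [0.6, -0.5, 0.7]
width: 13.6
t: 5.6
ee_pos: [480.5, 102.7, 100.3]
ee_rot: [-0.318, -3.122, 0.0]
ft_force: [-0.4, -0.1, -0.2]
width: 13.6
t 5.6 pos [480.5 102.7 100.3] d [-0.5  0.7 40.3] yaw -0.003 tilt [ 0.004 -0.001 -1.   ] F [-0.4 -0.1 -0.2] w 13.6 q [-0.04  0.09  1.95 -0.    1.11 -1.4 ]
```

View pics/w3.png

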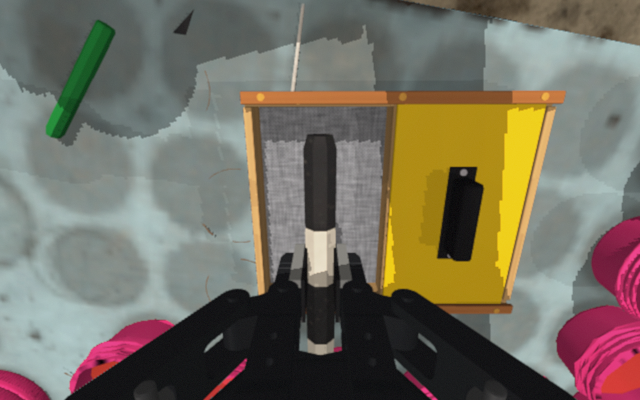

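View pics/scene3.png

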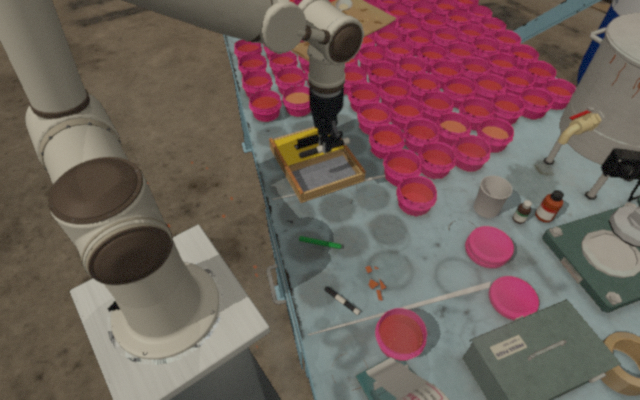

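```bash
python3 - <<'E'
from h import *
from bench import optics
w=optics.grab_frame("wrist")
C=[(241,92),(565,92),(512,314)]
for c in C: print(c,onz(w,*c,37).round(1))
a=onz(w,319,134,105);b=onz(w,319,353,105);print("marker ends",a.round(1),b.round(1),((a+b)/2).round(1))
# expected tray corners
th=np.radians(-11.43);ex=np.array([np.cos(th),np.sin(th)]);ey=np.array([-ex[1],ex[0]])
for sx,sy in[(-90,-109),(-90,109),(90,109)]: print(np.array([491.5,155.2])+sx*ex+sy*ey)
E
```

```text
(241, 92) [384.9  67.8  37. ]
(565, 92) [428.  280.9  37. ]
(512, 314) [605.8 247.3  37. ]
marker ends [415.8 115.1 105. ] [545.3  88.7 105. ] [480.5 101.9 105. ]
[381.68432732  66.19708975]
[424.8855142  279.87361502]
[601.31567268 244.20291025]
```

Both views put the marker well inside the bay, and the wrist view suggests a nudge of about 3 mm. I'll apply that and lower.

```bash
python3 -m pendant '[-0.003,0.002,0.03,0,0,0,0.03,0,0,0,0.017,0,0,0,0.008,0,0,0,0,0]'
python3 -m pendant '[0,0,0.003,0,0,0,0.001,0,0,0,0,0]'
python3 -c "
from h import *
todo(483.5,104.7,9,78.55)"
```

```text
t: 6.3
ee_pos: [484.9, 104.0, 16.8]
ee_rot: [-0.314, -3.124, 0.0]
ft_force: [0.2, 0.0, -0.8]
width: 13.5
t: 6.6
ee_pos: [486.1, 104.0, 14.0]
ee_rot: [0.313, 3.124, 0.0]
ft_force: [0.5, 0.4, -0.3]
width: 13.4
t 6.6 pos [486.1 104.   14. ] d [2.7 0.1 5. ] yaw -0.0 tilt [-0.001  0.    -1.   ] F [ 0.5  0.4 -0.3] w 13.4 q [-0.03  0.26  1.96 -0.    0.92 -1.4 ]
```

```bash
python3 -m pendant '[0.002,0,0.002,0,0,0,0.002,0,0,0,0,0]'
python3 -m pendant '[0,0,0.001,0,0,0,0.001,0,0,0,0,0]'
```

```text
t: 6.9
ee_pos: [483.1, 104.5, 9.0]
ee_rot: [-0.313, -3.125, 0.0]
ft_force: [-0.1, -0.3, -0.1]
width: 13.3
t: 7.2
ee_pos: [483.6, 104.5, 8.1]
ee_rot: [-0.313, -3.125, 0.0]
ft_force: [-3.4, 0.4, 8.7]
width: 13.3
```

The marker has touched the floor at 8.7 N. I release with a narrow opening and rise.

```bash
python3 -m pendant '[0,0,0,0,0,0,0,0,0,0,0,0]' 0.35
python3 -m pendant '[0,0,-0.02,0,0,0,-0.04,0,0,0,-0.04,0,0,0,-0.02,0,0,0,0,0]'
python3 - <<'E'
from h import *
from bench import optics
todo(499.3,200.9,100,78.55)
w=optics.grab_frame("wrist"); cv2.imwrite("pics/w4.png",w["frame"])
E
```

```text
t: 7.5
ee_pos: [483.4, 104.4, 7.2]
ee_rot: [-0.313, -3.126, -0.0]
ft_force: [-0.4, 0.3, -0.4]
width: 29.8
t: 8.0
ee_pos: [486.2, 104.4, 131.0]
ee_rot: [0.312, 3.118, 0.001]
ft_force: [-0.5, -0.0, -0.1]
width: 29.9
t 8.0 pos [486.2 104.4 131. ] d [ 6.6 97.1 31.1] yaw 0.0 tilt [-0.007  0.001 -1.   ] F [-0.5 -0.  -0.1] w 29.9 q [-0.03  0.05  1.92  0.    1.16 -1.4 ]
```

View pics/w4.png

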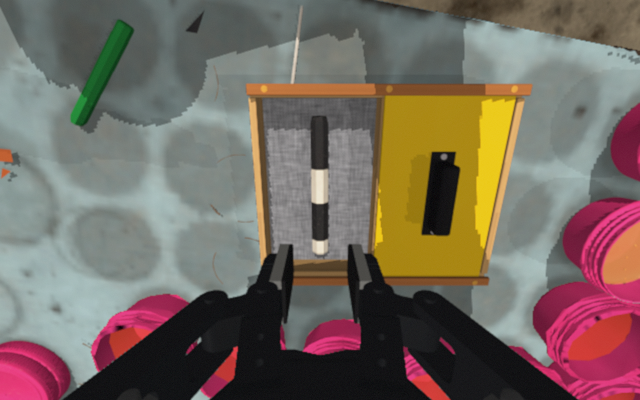

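The wrist view shows the marker lying flat in the bay (col 319, rows 117–255), with the bar of the cover at about (447,200). I go over the bar next, planning to straddle it loosely and push.

```bash
python3 -m pendant '[0.004,0.03,0,0,0,0.04,0,0,0,0.028,0,0,0,0,0.015,0,0,0,0,0]'
python3 - <<'E'
from h import *
from bench import optics
todo(502,202,37,78.55)
w=optics.grab_frame("wrist"); cv2.imwrite("pics/w5.png",w["frame"])
print([np.round(proj(w,(502,202,z)),1) for z in(54.5,32.5)])
E
```

```text
t: 8.55
ee_pos: [496.0, 200.9, 108.2]
ee_rot: [-0.311, -3.119, 0.004]
ft_force: [-0.7, -0.6, -0.2]
width: 30.1
t 8.55 pos [496.  200.9 108.2] d [-6.1  2.4 71.2] yaw 0.001 tilt [ 0.007 -0.003 -1.   ] F [-0.7 -0.6 -0.2] w 30.1 q [ 0.16  0.19  1.82 -0.    1.14 -1.21]
[array([323.8, 228.1]), array([323.6, 217.2])]
```

View pics/w5.png

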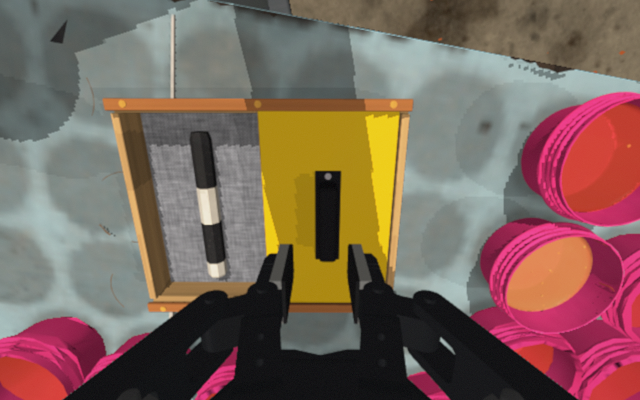

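The bar is at cols 316–341 (centre 328), about 4 mm to the +y side of the tool. I shift by that and descend.

```bash
python3 -m pendant '[-0.003,0.0045,0.02,0,0,0,0.025,0,0,0,0.015,0,0,0,0.005,0,0,0,0,0]'
python3 - <<'E'
from h import *
from bench import optics
todo(502,202,37,78.55)
w=optics.grab_frame("wrist"); cv2.imwrite("pics/w6.png",w["frame"])
E
```

```text
t: 9.1
ee_pos: [502.3, 204.5, 46.7]
ee_rot: [-0.314, -3.124, 0.001]
ft_force: [0.5, 1.2, 0.3]
width: 29.9
t 9.1 pos [502.3 204.5  46.7] d [-0.3 -2.5  9.7] yaw -0.001 tilt [ 0.002 -0.001 -1.   ] F [0.5 1.2 0.3] w 29.9 q [ 0.16  0.3   1.83 -0.    1.02 -1.21]
```

View pics/w6.png

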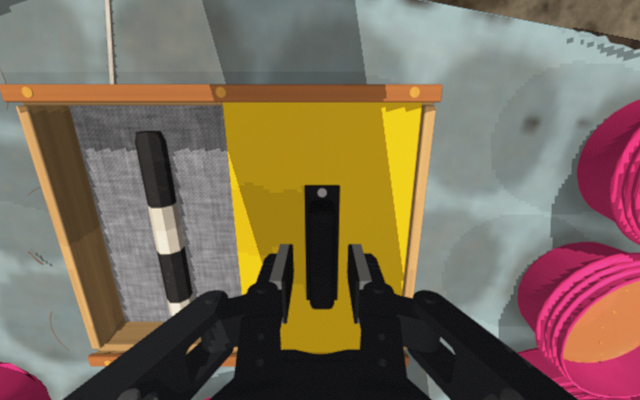

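The jaws straddle the bar (bar cols 306–340, fingers at 292 and 350). I lower and slide towards −y.

```bash
python3 -m pendant '[0,0,0.004,0,0,0,0.004,0,0,0,0,0]'; python3 -m pendant '[0,-0.01,0,0,0,-0.015,0,0,0,-0.015,0,0,0,-0.015,0,0,0,-0.015,0,0]'; python3 -m pendant '[0,-0.01,0,0,0,-0.01,0,0,0,-0.005,0,0,0,0,0,0]'
python3 - <<'E'
from h import *
from bench import optics
todo(483.5,104.7,38,78.55)
w=optics.grab_frame("wrist"); cv2.imwrite("pics/w7.png",w["frame"])
E
```

```text
t: 9.45
ee_pos: [502.7, 205.1, 39.1]
ee_rot: [-0.313, -3.126, 0.0]
ft_force: [-1.4, 0.2, -0.3]
width: 30.3
t: 9.95
ee_pos: [488.7, 134.9, 39.5]
ee_rot: [0.314, 3.126, 0.0]
ft_force: [0.2, 1.1, 1.7]
width: 30.2
t: 10.35
ee_pos: [483.8, 111.2, 39.2]
ee_rot: [-0.314, -3.126, 0.001]
ft_force: [0.0, -0.0, -0.3]
width: 29.7
t 10.35 pos [483.8 111.2  39.2] d [-1.  -6.5  1.2] yaw -0.001 tilt [ 0. -0. -1.] F [ 0.  -0.  -0.3] w 29.7 q [-0.02  0.21  1.96 -0.    0.98 -1.39]
```

View pics/w7.png

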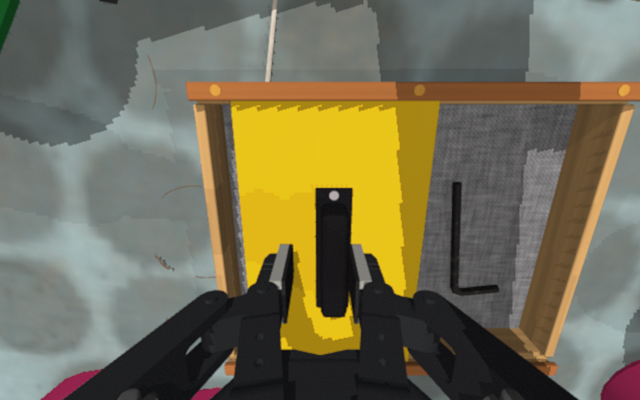

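The cover is nearly home, with a strip of about 10 px left at cols 222–232, and the hex key lies in its bay at (465,240). I continue in small steps and watch the force.

```bash
python3 -m pendant '[0,-0.003,0,0,0,-0.002,0,0,0,0,0,0]'; python3 -m pendant '[0,-0.002,0,0,0,-0.001,0,0,0,0,0,0]'; python3 -c "
from h import *
todo(483.5,104.7,38,78.55)"
```

```text
t: 10.7
ee_pos: [482.9, 107.1, 39.2]
ee_rot: [-0.313, -3.126, 0.0]
ft_force: [-1.0, -0.1, 0.3]
width: 30.0
t: 11.0
ee_pos: [482.3, 104.0, 39.3]
ee_rot: [-0.313, -3.126, 0.0]
ft_force: [-0.1, 0.5, -0.7]
width: 30.0
t 11.0 pos [482.3 104.   39.3] d [-1.   0.9  1.3] yaw 0.0 tilt [ 0. -0. -1.] F [-0.1  0.5 -0.7] w 30.0 q [-0.03  0.2   1.97 -0.    0.97 -1.4 ]
```

```bash
python3 -m pendant '[0,-0.002,0,0,0,-0.002,0,0]'; python3 -m pendant '[0,-0.001,0,0,0,-0.001,0,0,0,0,0,0]'; 
python3 - <<'E'
from h import *
from bench import optics
todo(483.5,104.7,38,78.55)
w=optics.grab_frame("wrist"); cv2.imwrite("pics/w8.png",w["frame"])
E
```

```text
t: 11.2
ee_pos: [481.5, 100.2, 39.3]
ee_rot: [-0.313, -3.126, -0.0]
ft_force: [0.4, 1.3, -0.2]
width: 29.6
t: 11.5
ee_pos: [481.1, 98.1, 39.3]
ee_rot: [-0.313, -3.126, 0.0]
ft_force: [-0.5, -0.0, 0.1]
width: 30.3
t 11.5 pos [481.1  98.1  39.3] d [-1.   6.9  1.3] yaw -0.0 tilt [ 0. -0. -1.] F [-0.5 -0.   0.1] w 30.3 q [-0.05  0.19  1.98 -0.    0.97 -1.42]
```

View pics/w8.png

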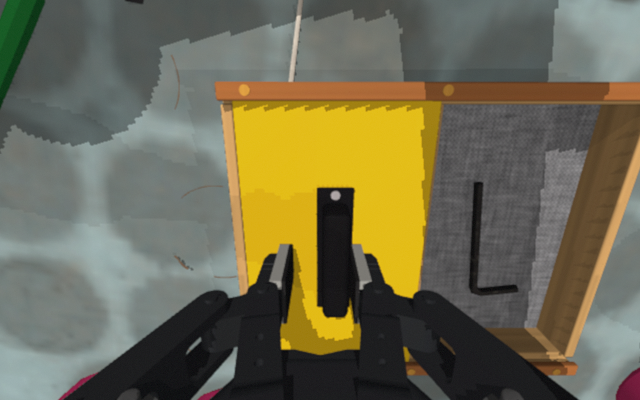

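The cover is now close to the outer wall. I push on in 1 mm steps until the stop shows up in the force.

```bash
python3 -m pendant '[0,-0.001,0,0,0,0,0,0]'; python3 -m pendant '[0,-0.001,0,0,0,0,0,0]'; python3 -m pendant '[0,-0.001,0,0,0,0,0,0]';python3 -m pendant '[0,-0.001,0,0,0,0,0,0]'
```

```text
t: 11.75
ee_pos: [481.2, 98.0, 39.3]
ee_rot: [0.314, 3.125, 0.003]
ft_force: [1.6, 4.2, -0.5]
width: 30.0
t: 11.95
ee_pos: [481.2, 97.9, 39.3]
ee_rot: [0.315, 3.125, 0.005]
ft_force: [2.5, 8.9, -1.9]
width: 30.1
t: 12.15
ee_pos: [481.2, 97.8, 39.3]
ee_rot: [0.315, 3.124, 0.008]
ft_force: [2.9, 12.6, -2.5]
width: 29.4
t: 12.35
ee_pos: [481.1, 97.7, 39.3]
ee_rot: [0.316, 3.124, 0.011]
ft_force: [4.5, 18.2, -4.7]
width: 29.9
```

The force climbs to 18 N with no travel, so the cover is at its stop. I back off to centre on the bar, then lift straight up.

```bash
python3 -m pendant '[0,0.005,0,0,0,0.005,0,0,0,0,0,0]'; python3 -m pendant '[0,0,-0.015,0,0,0,-0.03,0,0,0,-0.045,0,0,0,-0.045,0,0,0,-0.03,0]'; python3 -m pendant '[0.03,0.03,-0.01,0,0.03,0.03,0,0,0.03,0.03,0,0,0,0,0,0]'
python3 - <<'E'
from h import *
from bench import optics
todo(483.5,104.7,38,78.55)
for n in("wrist","top","scene"):
    w=optics.grab_frame(n); im=w["frame"]
    if n!="wrist": im=im[80:280,180:500]
    if n=="top": im=cv2.resize(w["frame"][90:215,165:310],None,fx=4.5,fy=4.5,interpolation=cv2.INTER_CUBIC)
    if n=="scene": im=cv2.resize(w["frame"][100:220,250:390],None,fx=4.5,fy=4.5,interpolation=cv2.INTER_CUBIC)
    cv2.imwrite(f"pics/{n}9.png",im)
E
```

```text
t: 12.65
ee_pos: [482.6, 104.3, 39.4]
ee_rot: [0.312, 3.126, -0.001]
ft_force: [-0.2, -0.5, -0.3]
width: 29.9
t: 13.15
ee_pos: [483.6, 103.7, 208.0]
ee_rot: [0.313, 3.121, -0.001]
ft_force: [0.0, -0.2, -0.4]
width: 30.0
t: 13.55
ee_pos: [409.7, 212.9, 214.4]
ee_rot: [-0.306, -3.126, -0.001]
ft_force: [-0.0, -0.5, 0.3]
width: 29.8
t 13.55 pos [409.7 212.9 214.4] d [-93.6 -92.  176.2] yaw 0.005 tilt [ 0.001  0.001 -1.   ] F [-0.  -0.5  0.3] w 29.8 q [ 0.22 -0.13  1.92  0.    1.35 -1.16]
```

View pics/wrist9.png

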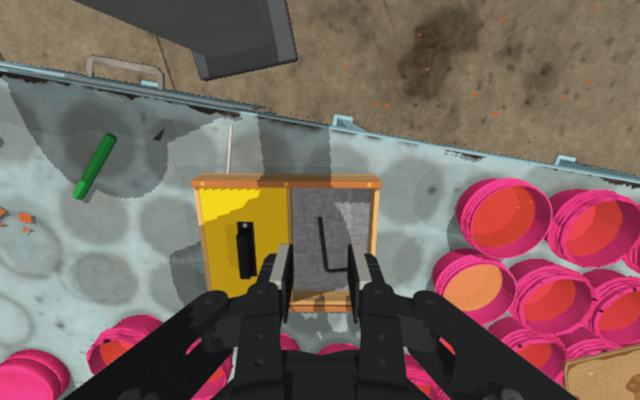

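View pics/scene9.png

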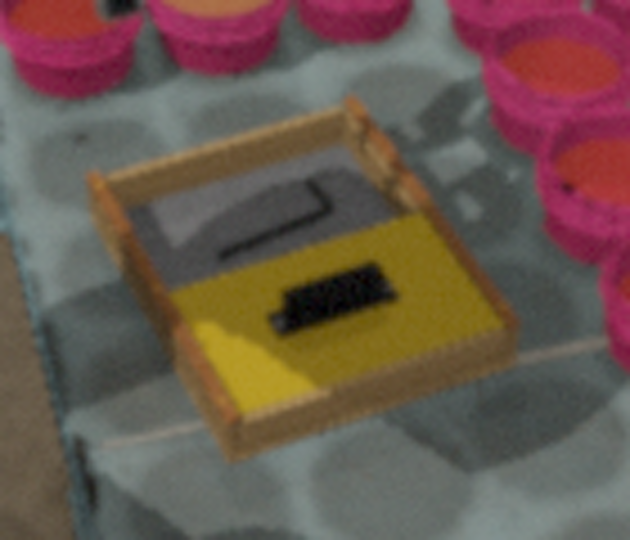

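View pics/top9.png

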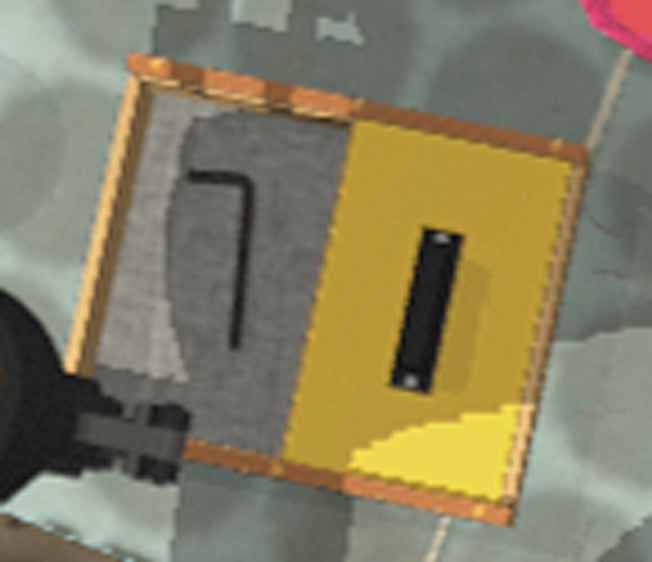

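The cover meets the outer wall along its whole edge with no grey strip showing. The hex key lies flat in its open bay (top crop, about (230,250)), and the gripper is clear. I'm handing the job in.

```bash
python3 -c "
from bench import ctrl
print(ctrl.close_job())"
```

```text
the job is handed in; nothing more can be done
None
```

I laid the larger black and white marker flat in the empty bay, then slid the yellow cover home over it by straddling its grip bar and pushing. I handed the job in at about 14 s on the robot's clock.

- **Cover:** the pushing force rose to 18 N with no further travel, and the top and scene views show no gap at the outer wall.
- **Hex key:** it lies flat in its own bay, now open.
- **Marker:** the wrist view showed it flat and inside the bay before I slid the cover; it can't be seen under the cover now.
- **Gripper:** it was clear of everything, with near-zero force.

No check failed. The top and wrist cameras disagreed by about 3–4 mm on where the tray is; I nudged the tool by 2–3 mm before lowering the marker, between the two.

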